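Clear the off-cuts from the downdraft deburring table

ROBOT

A 6-joint arm with a two-finger parallel gripper is mounted at the origin on the work surface. World frame = base frame: x ahead of the robot, y to its left, z up, the work surface at z = 0. Lengths are in m, angles in rad, forces in N, time in s.
With the tool pointing down it reaches from about 0.275 to 0.75 m from the base axis. Payload 10.2 kg.
Tool frame: the origin (TCP) lies midway between the tips of the shut fingers; the grasp point (between the pads) lies 19 mm behind it (env.hold_point_z is the distance from the TCP to the grasp point, in m); x points along the fingers, z is the direction in which the jaws open and shut, and the axes are right-handed (so a half turn about x gives the same grasp; the last joint's range is limited). The gripper opens to 85 mm and grips with 20 to 120 N. Pads are 22 mm wide; open, the fingers measure 114 mm over their backs; the gripper's body (76 mm by 85 mm) begins 54 mm behind the grasp point. The pads swing forward as they close: fully open they stand 13 mm farther back than shut.
Start: joints at [0.893, 0.313, 1.498, -0, 1.331, -0.223], TCP at [0.231, 0.472, 0.231] pointing down, gripper open.
Joint ranges: [-2.94, 2.94], [-0.97, 2.17], [0.19, 2.56], [-1.23, 4.37], [0.02, 3.11], [-2.88, 2.88]. Speed limits (rad/s): [2.39, 2.39, 3.01, 3.14, 3.14, 3.14].

INTERFACE

Orientations are given as a unit quaternion [x, y, z, w].
In Python, from bench import env, kinematics, monitor, eyes, job gives the robot as it stands. The module is installed in compiled form; this text tells all that it offers. Calls block until the motion is done:
- env.reach(position, orientation): joint-space move of the TCP to a pose.
- env.movel(position, velocity=0.15, frame=None, guard=None): straight line of the TCP; frame=None keeps the orientation; velocity is the mean speed in m/s. With guard (N) it stops when the force on the tool has changed by that much, and returns True; else False.
- env.set_joints(angles): joint-space move.
- env.release() and env.close_gripper(effort=None): open the fingers fully, or close them until they stop; effort is the grip in N (None keeps the last).
- env.hold(seconds).
- kinematics.ik(position, orientation): joint angles nearest the present ones, or None.
- monitor.sense(): the state.
- eyes.grab_frame(name): name is "side" or "top" or "wrist"; returns a dict with "frame" (480x640x3 uint8, red, green, blue), "mtx" (3x3 intrinsics, pixels), "view" (4x4, takes a point from world to camera coordinates). Camera axes: x right, y down, z forward; pixel columns grow to the right and rows downward; lengths in m; the calibration is good to about 2 mm. A picture is of the moment at which its call begins. There is no depth.
A pose or a line that the arm cannot do raises env.MotionError and nothing moves.
- job.hand_in(): hands the job in, once; it reports no verdict.
The state is a dict: "clock": time; "joints": joint angles; "qvel": joint speeds; "joint_efforts": joint torques, N m; "position": TCP position; "ee_rot": TCP orientation; "contact_force": force on the tool from outside, world axes, zero at the start; "ft_torque": the same for the moment, N m; "finger_gap": opening from 0.0 (shut) to 1.0 (fully open).
Only numpy, scipy, OpenCV 4.12 (cv2) and the standard library are available. Lean on these libraries where they do the work, as an engineer would, in place of code of your own. Each camera call takes 0.05 s, during which the arm holds its last target.

TASK

Clear up the green deburring table: lift the cover off the scrap opening and lay it on the bench beside the table, then take the bench brush and sweep every off-cut into the opening - they are sharp, so never touch them with the gripper itself - and put the brush back on the rubber mat, bristles down. Seat the cover flat on its two pins again and only then turn the suction dial until its pointer points at the green mark. Leave the tub, bottle and hammer where they are.

Things in the scene. Friction and masses are not known exactly. Their poses are not given: they have to be found in the camera images.
- table_unit: Fixed bench-top downdraft deburring table: green housing 258 mm (x) by 450 mm (y, -250 to 200), flat grey steel top 80 mm above the bench. Origin at bench level; x from the robot's side to the far side, y along its length towards the scrap opening, z up. A grey control box 101 x 120 mm, 55 mm high, stands against the robot's side, centred at x = -180, y = -100 mm.
- opening (a point): Centre of the scrap opening, level with the steel top. Opening: the full 210 mm between the side rails (x) and 80 mm along y (table y 75 to 155), 68 mm deep, upright walls; beyond it 20 mm of top and an end rail. The off-cuts lie on the flat top before it, 210 mm wide (x), from the other end rail (inner face at table y = -230) to y = 75. All rails are 10 mm high, side rails 24 mm wide.
- seat (a point): Where the cover's origin lies when seated: midway between the two brass pins, at the height of the rail tops (90 mm). The pins stand 14 mm high on the rails, 117 mm either side of this point along the table's x; 8 mm diameter, tapered tips. The rails carry the ends of the plate. Axes as the table's.
- cover: Loose aluminium cover, 0.25 kg: plate 256 mm (its x) by 110 mm (y), 4 mm thick, a 12 mm hole 117 mm either side of the centre along x; under its long edges two flanges (196 mm long, 4 thick) reach 9 mm down. Origin: centre of the plate's underside, z up. It starts seated on the pins, either way round fits; laid on the bench its origin is 9 mm up.
- cover_handle (a point): Centre of the cover's red bar handle, 34 mm above the cover's origin: the bar is 62 mm long (cover's x), 12 mm thick and 12 mm tall, with 22 mm of free space below, held by a post near either end.
- brush: Bench brush, 0.22 kg, standing on its bristles. Stock of wood 90 mm long (its x), 40 wide (y), from 40 to 64 mm above the bristle tips; bristle block 86 x 36 mm, 40 mm long, as good as rigid. A round handle (20 mm diameter, axis 52 mm up) runs on from the stock to x = -161 mm. Origin at the bristle tips under the centre of the stock, z up; grip across the 40 mm, 54 mm above it.
- mat: Black rubber mat fixed on the bench, 280 mm (x) by 130 mm (y), 3 mm thick: the brush's place. Origin at the centre of its underside.
- dial (a joint): Angle of the suction dial on the control box, 0 to 4.7 rad, growing as it is turned clockwise seen from above. At 0 the pointer points along the table's -x. It stays where it is left (friction about 0.03 N m).
- dial_grip (a point): Grip point on the dial's axis (vertical), 86 mm above the bench: the black knob has an upright grip bar 44 mm long, 14 mm thick, from 9 to 38 mm above the control box's top, lying along the line of the pointer. The knob's round foot is 46 mm in diameter.
- dial_pointer (a point): Point 34 mm from the dial's axis in the direction in which the pointer (white line on the grip bar, drawn on the half towards this point) points; turns with the dial.
- mark (a point): Bright green index mark on the dial plate, 34 mm from the dial's axis, fixed during a run; it stands at another angle in each run, clockwise of the pointer at the start. The pointer is set when it points at this mark.
- red_tub: Red plastic tub, 68 mm wide, 60 mm high, on the bench; origin at the centre of its underside. Bystander.
- oil_bottle: Yellow oil bottle, 54 mm wide, 150 mm high, on the bench; origin at the centre of its underside. Bystander.
- hammer: Hammer, 260 mm long, lying on the bench; origin under its middle. Bystander. The bench between it and the table's +y end is free, with room for the cover.
- offcut0: Loose off-cut with sharp edges: bright steel square bar end, 18 x 18 mm, 16 mm tall. Origin at its centre. May be absent.
- offcut1: Loose off-cut with sharp edges: brass hexagon bar end, 24 mm across corners, 16 mm tall. Origin at its centre. May be absent.
- offcut2: Loose off-cut with sharp edges: aluminium flat bar end, 22 x 14 mm, 14 mm tall. Origin at its centre. May be absent.
- offcut3: Loose off-cut with sharp edges: copper round bar end, 24 mm diameter, 14 mm tall, lying on its flat face. Origin at its centre. May be absent.
- offcut4: Loose off-cut with sharp edges: dark steel flat bar end, 22 x 14 mm, 12 mm tall. Origin at its centre. May be absent.
- offcut5: Loose off-cut with sharp edges: aluminium angle end (L-shaped), 18 x 15 mm outside, 6 mm walls, 16 mm tall. Origin at its centre. May be absent.
- offcut6: Loose off-cut with sharp edges: brass square bar end, 16 x 16 mm, 18 mm tall. Origin at its centre. May be absent.
- offcut7: Loose off-cut with sharp edges: steel hexagon bar end, 24 mm across corners, 14 mm tall. Origin at its centre. May be absent.
- offcut8: Loose off-cut with sharp edges: aluminium bar end, 20 x 16 mm, 15 mm tall. Origin at its centre. May be absent.
- offcut9: Loose off-cut with sharp edges: steel round bar end, 22 mm diameter, 16 mm tall, standing on its flat face. Origin at its centre. May be absent.

How it is judged:
By the outcome, as a careful person would: the job done as asked, in the order asked, and still so for the second after the job is handed in, with the robot touching nothing.
Of offcut0, offcut1, offcut2, offcut3, offcut4, offcut5, offcut6, offcut7, offcut8, offcut9 only 7 to 10 are there at a start; the rules pass over those that are not, and their reading is None.
At some moment in a run one of offcut0, offcut1, offcut2, offcut3, offcut4, offcut5, offcut6, offcut7, offcut8, offcut9 may be knocked a few centimetres aside while the robot is not near it.
Once in a run the grip may slacken for a moment while it holds something.
It also fails if it takes over 184 s, if anything falls off the work surface, if the arm or the gripper's body presses on something with over 40 N, if the wrist force passes 120 N, or if a joint passes its speed limit or range.

## Working session

There is one attempt and no reset: what is moved stays moved. The work goes in short steps, each a Python script; the robot and the scene stay as the last script left them, time stands still between calls to the robot, and variables do not carry over. Pictures are saved under pics/ and viewed, and the job is handed in when it is done.

```bash
mkdir -p pics; ls; python3 - <<'E'
from bench import env, kinematics, monitor, eyes, job
import cv2,numpy as np
s=monitor.sense(); print(s)
np.set_printoptions(precision=4,suppress=True)
for n in ["side","top","wrist"]:
    f=eyes.grab_frame(n); cv2.imwrite(f"pics/{n}0.png",f["frame"][:,:,::-1]); print(n,f["mtx"],f["view"])
E
```

```text
pics
{'clock': 0.0, 'joints': array([ 8.92601256e-01,  3.13461699e-01,  1.49841251e+00, -1.08976302e-05,
        1.33102727e+00, -2.23384999e-01]), 'qvel': array([-1.36823088e-03,  2.31424177e-05, -4.01878941e-04,  1.03381388e-03,
       -2.16898747e-04, -7.33694555e-04]), 'joint_efforts': array([-4.89260201e-04, -4.12271440e+01, -2.59747106e+01, -2.30130063e-04,
        4.17079747e-03,  3.97808583e-05]), 'position': array([0.2304706 , 0.47142434, 0.23073835]), 'ee_rot': array([-0.37455849,  0.60028765,  0.37424749,  0.59941596]), 'contact_force': array([0.4371073 , 0.49196013, 0.59159403]), 'ft_torque': array([ 0.04350198,  0.00201831, -0.03727773]), 'finger_gap': 0.997582399473669}
side [[529.0886   0.     316.1772]
 [  0.     529.0886 244.3047]
 [  0.       0.       1.    ]] [[ 0.9469 -0.3212  0.0127 -0.5191]
 [-0.185  -0.5768 -0.7957  0.2314]
 [ 0.263   0.7511 -0.6056  1.3769]
 [ 0.      0.      0.      1.    ]]
top [[568.5051   0.     314.4003]
 [  0.     568.5051 236.6984]
 [  0.       0.       1.    ]] [[ 0.0257 -0.9997  0.0026  0.0419]
 [-0.9962 -0.0258 -0.0836  0.5528]
 [ 0.0836 -0.0004 -0.9965  1.3579]
 [ 0.      0.      0.      1.    ]]
wrist [[378.1575   0.     324.2264]
 [  0.     378.1575 230.6665]
 [  0.       0.       1.    ]] [[ 0.4391  0.8984 -0.0017 -0.5241]
 [ 0.8605 -0.42    0.2883 -0.0376]
 [ 0.2583 -0.1281 -0.9575  0.3793]
 [ 0.      0.      0.      1.    ]]
```

View pics/top0.png

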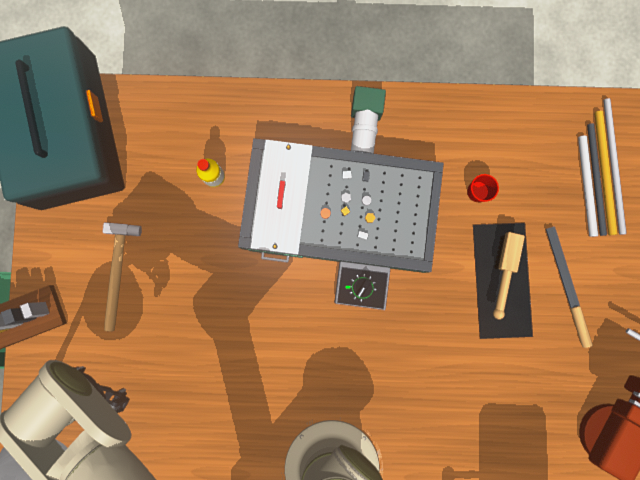

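View pics/side0.png

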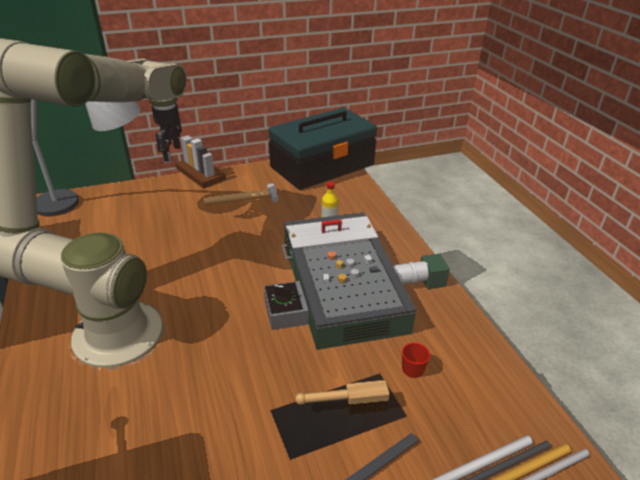

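View pics/wrist0.png

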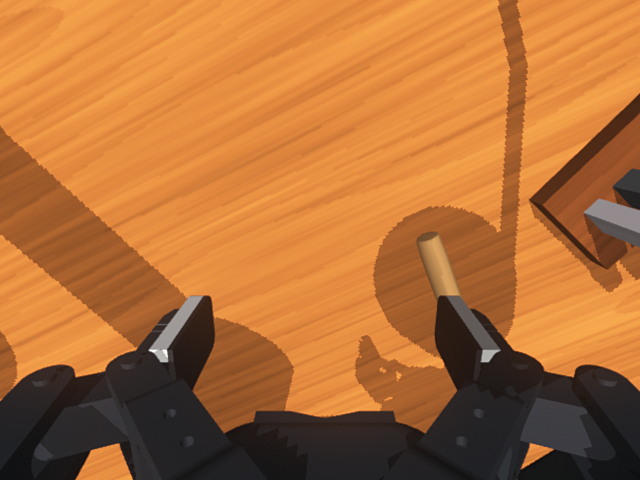

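```bash
cat > h.py <<'E'
from bench import env, kinematics, monitor, eyes, job
import cv2,numpy as np
from scipy.spatial.transform import Rotation as R
np.set_printoptions(precision=4,suppress=True)
def cast(f,uv,z):
    uv=np.atleast_2d(np.asarray(uv,float)); K=f["mtx"];V=f["view"]
    d=np.c_[uv,np.ones(len(uv))]@np.linalg.inv(K).T@V[:3,:3]
    c=-V[:3,:3].T@V[:3,3]
    return c+d*((z-c[2])/d[:,2])[:,None]
def proj(f,p):
    p=np.atleast_2d(p);q=p@f["view"][:3,:3].T+f["view"][:3,3]
    q=q@f["mtx"].T; return q[:,:2]/q[:,2:]
def save(f,name,box=None,s=1):
    im=f["frame"][:,:,::-1]
    if box: im=im[box[1]:box[3],box[0]:box[2]]
    cv2.imwrite("pics/"+name,cv2.resize(im,None,fx=s,fy=s,interpolation=cv2.INTER_CUBIC))
def down(yaw):
    """tool x down, tool z (jaw dir) at world angle yaw"""
    zx=np.array([np.cos(yaw),np.sin(yaw),0]);x=np.array([0,0,-1.]);y=np.cross(zx,x)
    return R.from_matrix(np.c_[x,y,zx]).as_quat()
def blobs(m,amin):
    n,l,st,c=cv2.connectedComponentsWithStats(m.astype(np.uint8))
    return [(c[i],st[i,4]) for i in range(1,n) if st[i,4]>=amin]
E
python3 - <<'E'
from h import *
f=eyes.grab_frame("top"); np.save("pics/top.npy",f,allow_pickle=True)
save(f,"t1.png",(235,130,450,315),3.6); save(f,"t2.png",(460,160,560,350),3)
print(down(0), R.from_quat(monitor.sense()["ee_rot"]).as_matrix())
s=eyes.grab_frame("side"); np.save("pics/side.npy",s,allow_pickle=True)
save(s,"s1.png",(250,200,420,360),4)
E
```

```text
[0.     0.7071 0.     0.7071] [[-0.0005 -0.8984  0.4393]
 [-0.0006  0.4393  0.8984]
 [-1.      0.0002 -0.0007]]
```

View pics/t1.png

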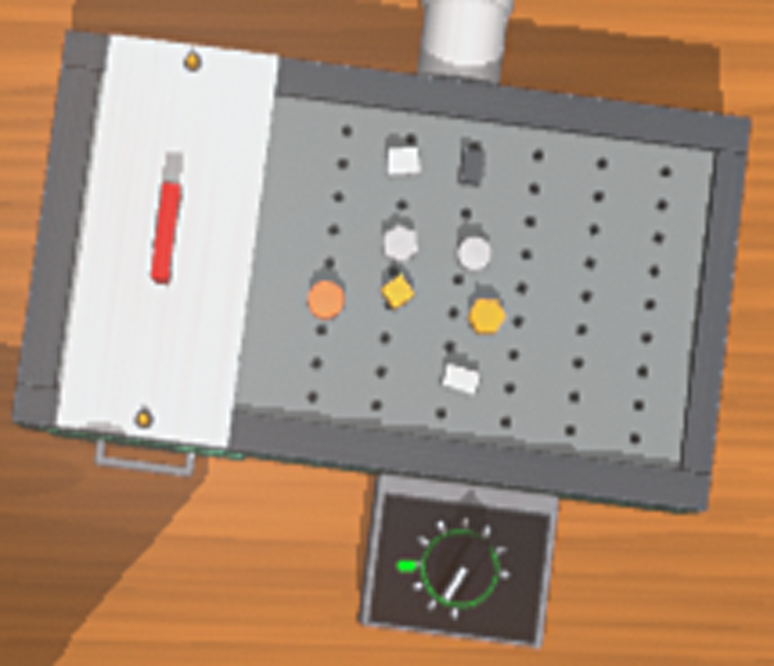

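View pics/t2.png

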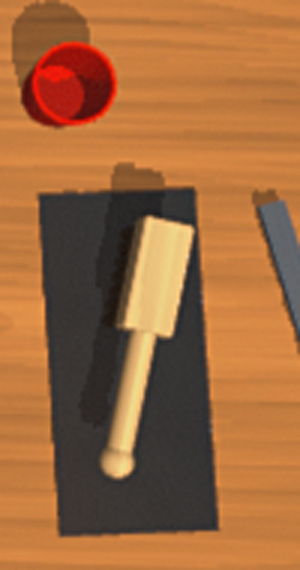

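View pics/s1.png

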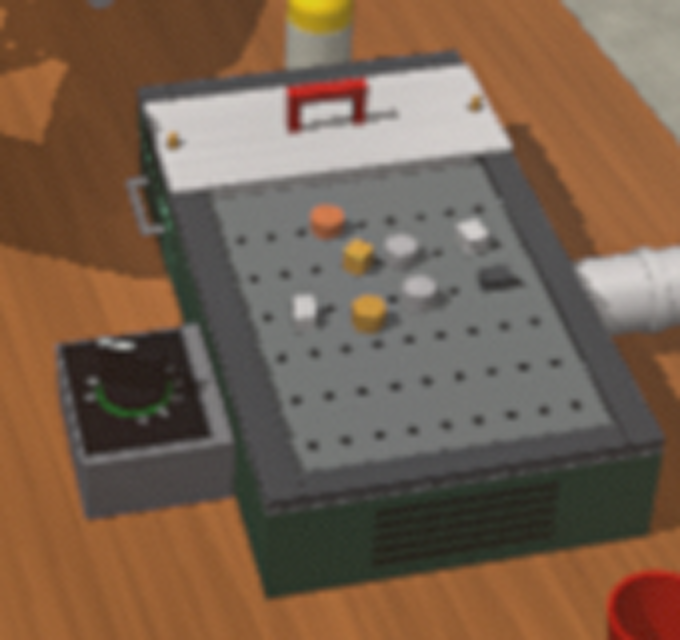

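```bash
python3 - <<'E'
from h import *
f=np.load("pics/top.npy",allow_pickle=True).item();s=np.load("pics/side.npy",allow_pickle=True).item()
hsv=cv2.cvtColor(f["frame"],cv2.COLOR_RGB2HSV); H,S,V=cv2.split(hsv)
o=np.array([235,130])
def U(x,y): return (np.array([x,y])+.5)/3.6-.5+o
p1=cast(f,U(192,61),.103)[0];p2=cast(f,U(144,418),.103)[0]
seat=(p1+p2)/2; d=p1-p2; L=np.hypot(*d[:2]); yaw=np.arctan2(d[1],d[0]); print("pins",p1,p2,L,seat,yaw)
# corners of outer rails
for (x,y) in [(67,31),(750,117),(708,512),(14,424)]: print("corner",cast(f,U(x,y),.09))
c=np.array([cast(f,U(x,y),.09)[0] for x,y in [(67,31),(750,117),(708,512),(14,424)]])
print("lens",np.linalg.norm(c-np.roll(c,1,0),axis=1), c.mean(0))
e=c[0]-c[1]; print("table yaw from y-edge",np.arctan2(e[1],e[0])-np.pi/2, np.arctan2(*(c[3]-c[2])[[1,0]])-np.pi/2,np.arctan2(*(c[1]-c[2])[[1,0]]),np.arctan2(*(c[0]-c[3])[[1,0]]))
m=((H<6)|(H>174))&(S>150)&(V>120)
for a in blobs(m,30): print("red",a, cast(f,a[0],.13))
ys,xs=np.where(m&(np.arange(640)[None]<300)&(np.arange(640)[None]>250));r=cv2.minAreaRect(np.c_[xs,ys].astype(np.float32));print(r)
b=cast(f,cv2.boxPoints(r),.13);print(b)
# dial
print("axis",cast(f,U(460,567),.05),"mark",cast(f,U(408,566),.057))
g=(H>50)&(H<70)&(S>180)&(V>200)
for a in blobs(g,3): print("g",a,cast(f,a[0],.057))
E
```

```text
pins [0.7529 0.1228 0.103 ] [0.5217 0.1465 0.103 ] 0.23232579157898564 [0.6373 0.1347 0.103 ] -0.10188449765206692
corner [[0.7738 0.2055 0.09  ]]
corner [[ 0.7286 -0.2398  0.09  ]]
corner [[ 0.4718 -0.2147  0.09  ]]
corner [[0.5166 0.2305 0.09  ]]
lens [0.2584 0.4476 0.2581 0.4475] [ 0.6227 -0.0046  0.09  ]
table yaw from y-edge -0.10104041152667431 -0.10036096208654044 -0.09742979594588065 -0.09706970913127326
red (array([202.956 , 164.3516]), np.int32(91)) [[0.7003 0.3126 0.13  ]]
red (array([482.4269, 186.7846]), np.int32(506)) [[ 0.6655 -0.3203  0.13  ]]
red (array([280.4444, 193.7179]), np.int32(117)) [[0.6378 0.1352 0.13  ]]
((280.4107360839844, 193.98782348632812), (4.413698196411133, 26.437150955200195), 7.765166759490967)
[[0.6079 0.1433 0.13  ]
 [0.6677 0.1371 0.13  ]
 [0.6666 0.1272 0.13  ]
 [0.6068 0.1335 0.13  ]]
axis [[ 0.4326 -0.0604  0.05  ]] mark [[ 0.4324 -0.0258  0.057 ]]
g (array([347.5, 286.5]), np.int32(8)) [[ 0.4332 -0.0247  0.057 ]]
```

```bash
cat >> h.py <<'E'
YAW=-0.0995; O=np.array([0.6252,0.0203])
RT=np.array([[np.cos(YAW),-np.sin(YAW)],[np.sin(YAW),np.cos(YAW)]])
def t2w(x,y): return O+RT@np.array([x,y])
def w2t(p): return (np.asarray(p)[...,:2]-O)@RT
E
python3 - <<'E'
from h import *
f=np.load("pics/top.npy",allow_pickle=True).item()
o=np.array([235,130])
def U(x,y): return (np.array([x,y])+.5)/3.6-.5+o
for x,y in [(403,160),(472,162),(400,243),(474,252),(326,299),(398,291),(487,315),(461,378)]:
    print("off",w2t(cast(f,U(x,y),.095)[0]))
print("box corners",[w2t(cast(f,U(x,y),.055)[0]) for x,y in [(378,476),(558,497),(540,646),(361,623)]])
o2=np.array([460,160])
def W(x,y): return (np.array([x,y])+.5)/3-.5+o2
# brush stock top face corners in t2
c=np.array([cast(f,W(x,y),.067)[0] for x,y in [(148,216),(193,226),(172,337),(130,330)]]);print("brush",c,c.mean(0))
h=cast(f,W(117,463),.055)[0];print("knob",h)
print("mat",[cast(f,W(x,y),.003)[0][:2] for x,y in [(38,195),(195,188),(218,527),(60,535)]])
for n,p,z in [("hammerhead",(122,229),.02),("hammer end",(110,330),.01),("hammerheadR",(141,230),.02),("bottlebase",(212,182),.0),("tub",(483,188),.06)]: print(n,cast(f,p,z))
hsv=cv2.cvtColor(f["frame"],cv2.COLOR_RGB2HSV)
print(f["frame"][252,512],hsv[252,512],hsv[230,555])
m=cv2.inRange(hsv,(12,60,130),(30,160,255))[210:340,476:530]
cn=max(cv2.findContours(m,0,1)[0],key=cv2.contourArea); print(cv2.contourArea(cn),cv2.minAreaRect(cn))
E
```

```text
off [ 0.0714 -0.0282]
off [ 0.0757 -0.0725]
off [ 0.0175 -0.0328]
off [ 0.0176 -0.0807]
off [-0.0245  0.01  ]
off [-0.0136 -0.0352]
off [-0.0218 -0.0937]
off [-0.0642 -0.082 ]
box corners [array([-0.1313, -0.0385]), array([-0.1302, -0.1574]), array([-0.2281, -0.1568]), array([-0.2279, -0.0392])]
brush [[ 0.5716 -0.4017  0.067 ]
 [ 0.5647 -0.437   0.067 ]
 [ 0.4772 -0.4202  0.067 ]
 [ 0.4819 -0.3874  0.067 ]] [ 0.5239 -0.4116  0.067 ]
knob [ 0.378 -0.381  0.055]
mat [array([ 0.5932, -0.3332]), array([ 0.6023, -0.4626]), array([ 0.3264, -0.4798]), array([ 0.3167, -0.3517])]
hammerhead [[0.5585 0.525  0.02  ]]
hammer end [[0.3136 0.5442 0.01  ]]
hammerheadR [[0.5572 0.4787 0.02  ]]
bottlebase [[0.6835 0.3144 0.    ]]
tub [[ 0.6753 -0.3425  0.06  ]]
[237 197 125] [ 19 121 237] [156  12 106]
969.0 ((31.117645263671875, 65.9705810546875), (17.354433059692383, 87.53142547607422), 12.52880859375)
```

```bash
cat >> h.py <<'E'
def go(x,y,z,yaw=None,v=0.25,guard=None):
    q=None if yaw is None else down(yaw)
    return env.movel([x,y,z],velocity=v,frame=q,guard=guard)
def st(msg=""):
    s=monitor.sense(); print(msg,"t=%.1f"%s["clock"],s["position"],"F",s["contact_force"],"gap %.3f"%s["finger_gap"]); return s
E
python3 - <<'E'
from h import *
J=YAW+np.pi/2
p=t2w(0,.115)
env.reach([p[0],p[1],.18],down(J)); st("above")
go(p[0],p[1],.106,v=.15); st("down")
env.close_gripper(60); st("closed")
f=eyes.grab_frame("wrist"); save(f,"w1.png")
go(p[0],p[1],.15,v=.12); st("lift")
f=eyes.grab_frame("side"); save(f,"s2.png")
E
```

```text
above t=2.2 [0.6363 0.1357 0.1803] F [-0.5752 -0.4976  0.216 ] gap 0.999
down t=2.8 [0.6371 0.135  0.107 ] F [0.0067 0.0463 0.9025] gap 1.004
closed t=3.5 [0.6368 0.1347 0.1063] F [-0.1507 -0.2709  1.7795] gap 0.128
lift t=4.0 [0.6362 0.1347 0.1492] F [-0.3065  0.1238 -2.4225] gap 0.123
```

View pics/s2.png

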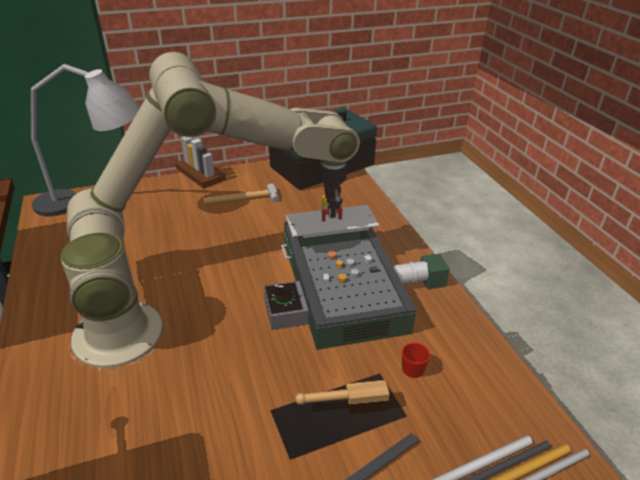

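View pics/w1.png

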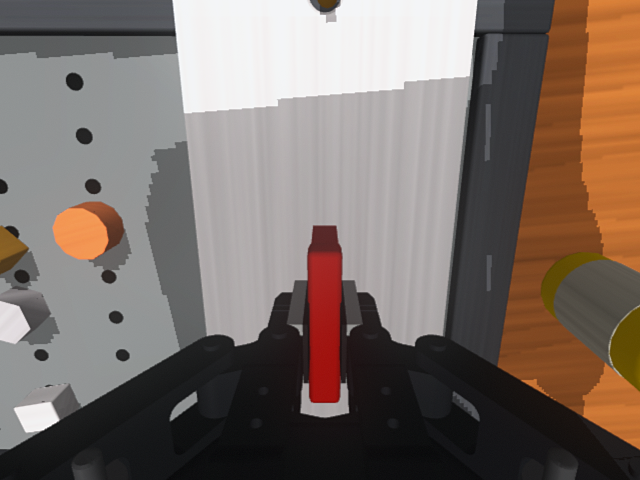

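```bash
python3 - <<'E'
from h import *
p=t2w(0,.115)
go(.48,.16,.15,v=.2); st("back")
go(.48,.35,.15,v=.2); st("side")
go(.48,.35,.04,v=.2); print(go(.48,.35,.0235,v=.05,guard=5)); st("down")
env.release(); st("rel")
go(.48,.35,.15,v=.3)
s=st()
f=eyes.grab_frame("wrist"); save(f,"w2.png")
env.reach([.5239,-.40,.18],down(-.207+np.pi/2)); st("brush above")
f=eyes.grab_frame("top"); save(f,"t3.png"); 
f=eyes.grab_frame("wrist"); save(f,"w3.png"); np.save("pics/w3.npy",f,allow_pickle=True)
E
```

```text
back t=5.0 [0.4808 0.1598 0.15  ] F [-0.2177  0.0329 -1.6856] gap 0.126
side t=6.1 [0.4802 0.3492 0.1499] F [ 0.2192  0.3315 -2.2455] gap 0.127
True
down t=7.2 [0.4805 0.3502 0.0253] F [-0.6511 -0.1434  5.6452] gap 0.130
rel t=7.9 [0.48   0.3499 0.0245] F [-0.6205  0.357   0.1371] gap 0.997
 t=8.5 [0.4799 0.3499 0.1502] F [-0.8026 -0.1517 -0.5431] gap 0.999
brush above t=11.2 [ 0.5244 -0.3992  0.18  ] F [-0.3528 -0.4806 -0.3128] gap 1.000
```

View pics/t3.png

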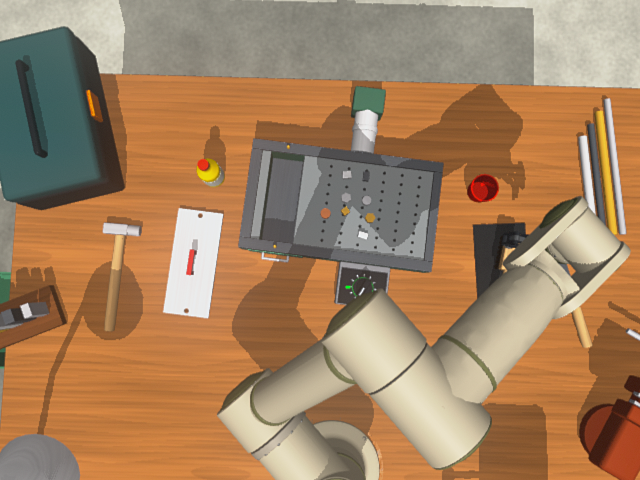

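View pics/w3.png

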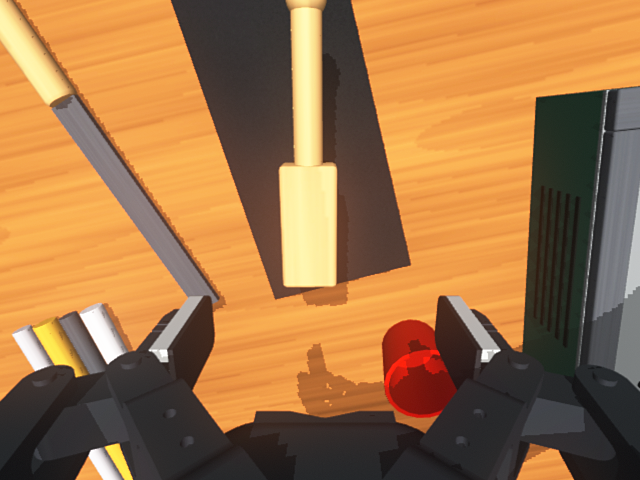

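```bash
python3 - <<'E'
from h import *
f=np.load("pics/w3.npy",allow_pickle=True).item()
c=cast(f,[(280,163),(336,163),(337,287),(281,286)],.067);print(c,c.mean(0))
print(cast(f,[(308,3)],.055), np.linalg.norm(c-np.roll(c,1,0),axis=1))
for a,b in [(1,2),(0,3)]: print(np.arctan2(*(c[b]-c[a])[[1,0]]))
print(proj(f,[.5239,-.4116,.067]))
E
```

```text
[[ 0.4753 -0.4196  0.067 ]
 [ 0.483  -0.383   0.067 ]
 [ 0.5721 -0.4     0.067 ]
 [ 0.5628 -0.4402  0.067 ]] [ 0.5233 -0.4107  0.067 ]
[[ 0.3836 -0.3806  0.055 ]] [0.0899 0.0375 0.0907 0.0413]
-0.18862598057940674
-0.23126805059989178
[[307.4691 228.8344]]
```

```bash
python3 - <<'E'
from h import *
go(.5237,-.411,.1,yaw=-.207+np.pi/2)
go(.5237,-.411,.038,v=.1); st("dn")
env.close_gripper(90); st("closed")
go(.5237,-.411,.12,v=.15); st("lift")
f=eyes.grab_frame("side"); save(f,"s3.png",(240,180,480,460),2.2)
f=eyes.grab_frame("wrist"); save(f,"w4.png")
E
```

```text
dn t=12.5 [ 0.5241 -0.4113  0.0389] F [-0.6392  0.0705 -0.7964] gap 0.999
closed t=13.0 [ 0.524  -0.4112  0.0387] F [0.4467 0.8874 4.9021] gap 0.451
lift t=13.7 [ 0.5232 -0.4105  0.1186] F [-0.5632 -0.3779 -3.4238] gap 0.450
```

View pics/s3.png

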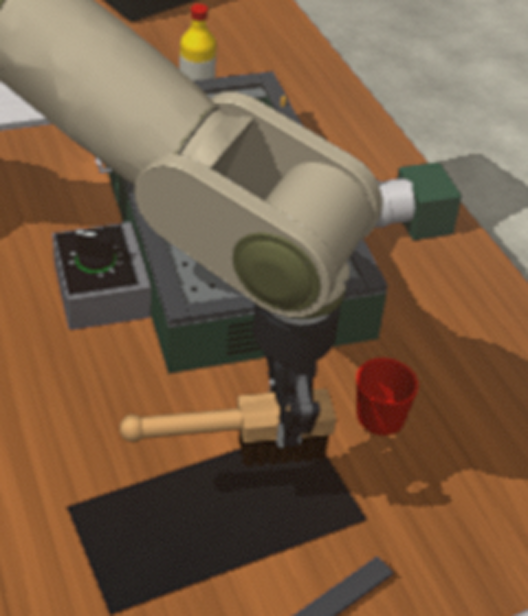

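View pics/w4.png

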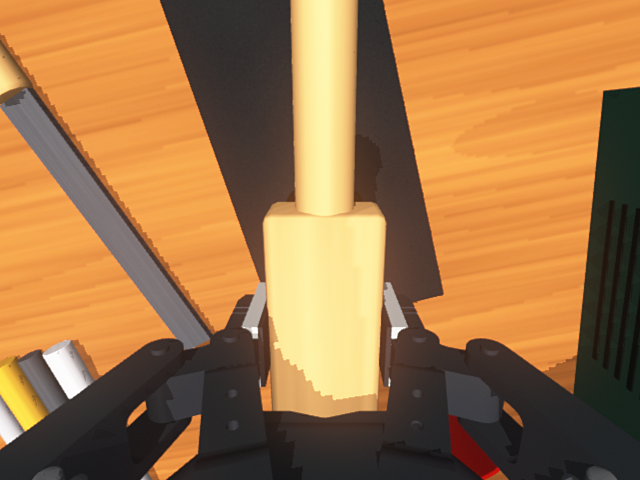

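```bash
cat >> h.py <<'E'
J=YAW+np.pi/2
def tg(x,y,z,v=.25,guard=None):
    p=t2w(x,y); return go(p[0],p[1],z,yaw=J,v=v,guard=guard)
def sweep(x,y0,y1=.10,z=.1185,v=.12,x1=None):
    tg(x,y0,.16); tg(x,y0,z,v=.1)
    tg(x if x1 is None else x1,y1,z,v=v); s=st("swept")
    tg(x if x1 is None else x1,y1,.16,v=.2)
E
python3 - <<'E'
from h import *
go(.5237,-.411,.165)
p=t2w(0,-.14)
sweep(0,-.14)
tg(0,-.19,.18)
f=eyes.grab_frame("top"); save(f,"t4.png",(235,130,450,315),3.6)
f=eyes.grab_frame("side"); save(f,"s4.png",(250,160,450,360),3)
st()
E
```

```text
swept t=18.2 [0.6352 0.1193 0.1185] F [ 0.1005 -0.3455 -1.8088] gap 0.454
 t=20.0 [ 0.6065 -0.1676  0.1799] F [ 0.1441 -0.8238 -1.5971] gap 0.452
```

View pics/t4.png

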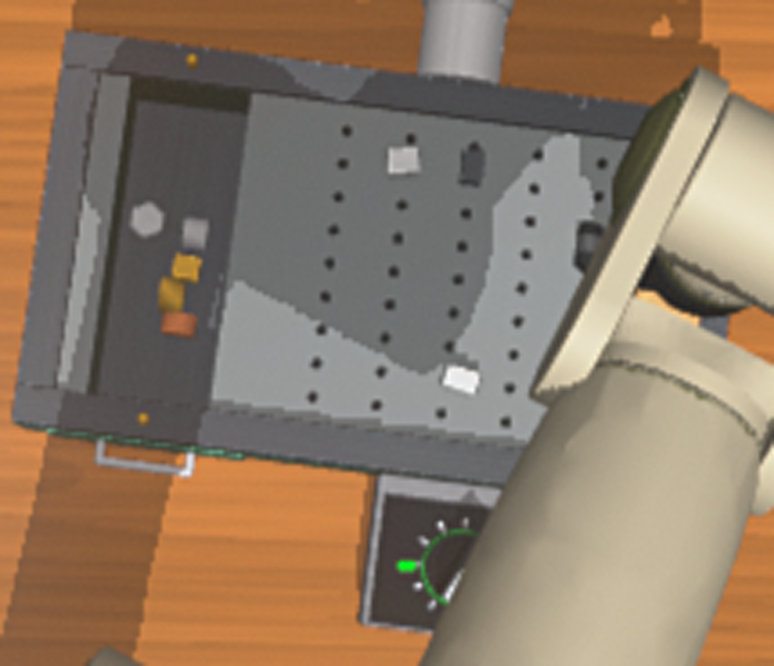

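View pics/s4.png

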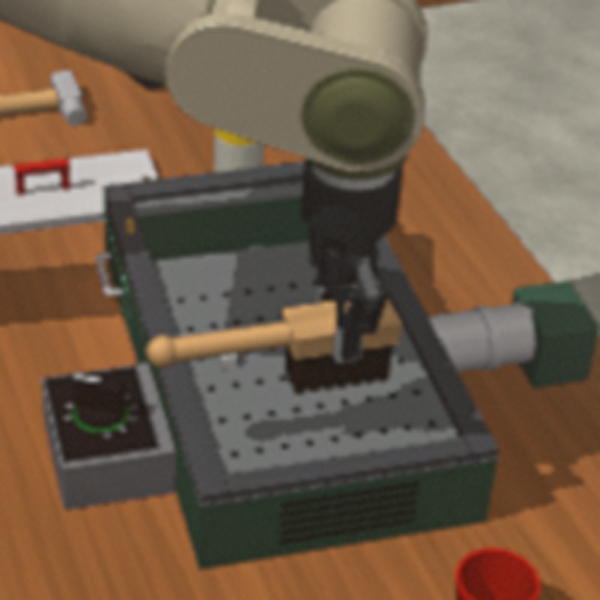

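```bash
python3 - <<'E'
from h import *
sweep(.06,-.13)
tg(-.06,-.05,.165)
sweep(-.06,-.14)
tg(-.05,-.20,.18)
f=eyes.grab_frame("top"); save(f,"t5.png",(235,130,450,315),3.6)
f=eyes.grab_frame("side"); save(f,"s5.png",(250,160,450,360),3)
st()
E
```

```text
swept t=23.1 [0.6949 0.1133 0.1185] F [-0.3712 -0.2309 -3.0368] gap 0.451
swept t=27.6 [0.5755 0.1254 0.1185] F [-0.0756  0.1439 -2.188 ] gap 0.453
 t=29.4 [ 0.5557 -0.1727  0.18  ] F [ 1.0601  0.85   -2.2194] gap 0.456
```

View pics/t5.png

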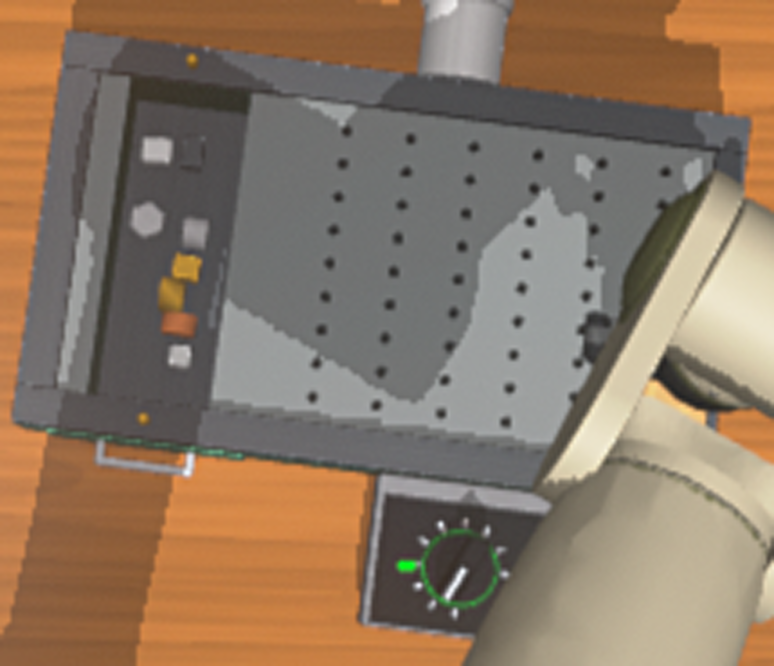

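View pics/s5.png

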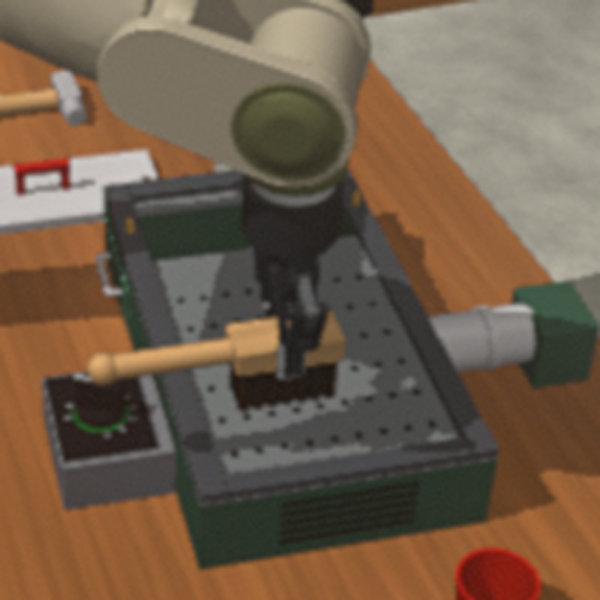

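```bash
python3 - <<'E'
from h import *
B=-.207+np.pi/2
tg(0,-.20,.18)
go(.5237,-.411,.15,yaw=B)
f=eyes.grab_frame("top"); save(f,"t6.png",(235,130,450,315),3)
go(.5237,-.411,.055,v=.2); print(go(.5237,-.411,.036,v=.04,guard=6)); st("dn")
env.release(); st("rel")
go(.5237,-.411,.15,v=.25)
env.reach([.48,.35,.2],down(J)); st("over cover")
f=eyes.grab_frame("top"); save(f,"t7.png"); np.save("pics/t7.npy",f,allow_pickle=True)
f=eyes.grab_frame("wrist"); save(f,"w7.png"); np.save("pics/w7.npy",f,allow_pickle=True)
E
```

```text
True
dn t=32.0 [ 0.5239 -0.4112  0.0386] F [-0.5759  0.1265  3.4582] gap 0.451
rel t=32.6 [ 0.5235 -0.4106  0.0377] F [-0.3711  0.4979  0.1912] gap 1.003
over cover t=35.9 [0.4804 0.3494 0.1999] F [-0.4888  0.2801 -0.7002] gap 1.000
```

View pics/t7.png

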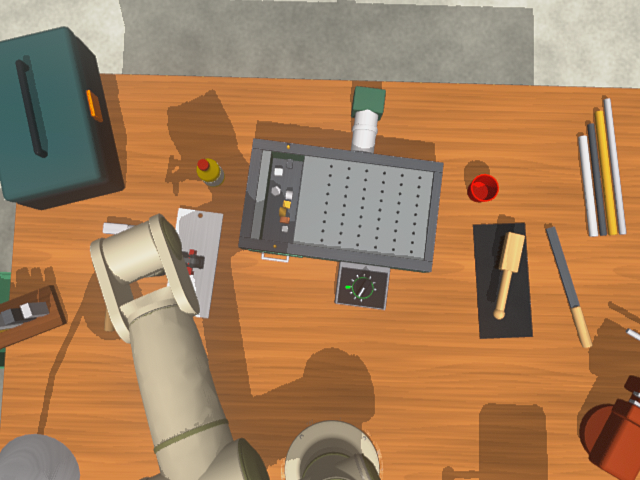

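View pics/w7.png

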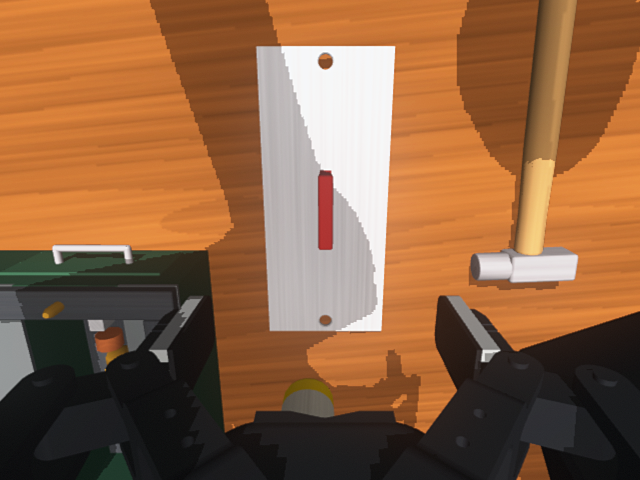

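View pics/t6.png

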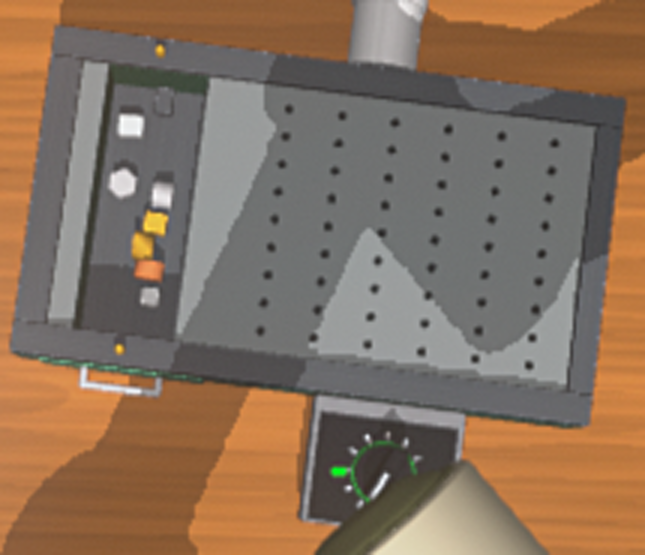

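```bash
python3 - <<'E'
from h import *
go(.48,.35,.06); go(.48,.35,.0245,v=.1); env.close_gripper(60); st("grip")
go(.48,.35,.14,v=.15); st("lift")
f=eyes.grab_frame("wrist"); save(f,"w8.png"); np.save("pics/w8.npy",f,allow_pickle=True)
go(.48,.16,.155,v=.2)
p=t2w(0,.115); go(p[0],p[1],.15,v=.15); st("above")
env.hold(.2);st()
f=eyes.grab_frame("side"); save(f,"s8.png",(270,160,430,300),4.5)
f=eyes.grab_frame("wrist"); save(f,"w9.png"); np.save("pics/w9.npy",f,allow_pickle=True)
f=eyes.grab_frame("top"); save(f,"t9.png",(235,130,450,315),3)
E
```

```text
grip t=37.9 [0.4801 0.3501 0.0247] F [-0.4345 -0.2196  1.8549] gap 0.129
lift t=38.8 [0.4795 0.3497 0.1388] F [ 0.13    0.5956 -2.156 ] gap 0.125
above t=41.1 [0.6362 0.1351 0.15  ] F [-0.0711  0.2062 -2.5928] gap 0.124
 t=41.3 [0.6364 0.1349 0.1503] F [ 0.5995  0.2093 -1.8384] gap 0.127
```

View pics/s8.png

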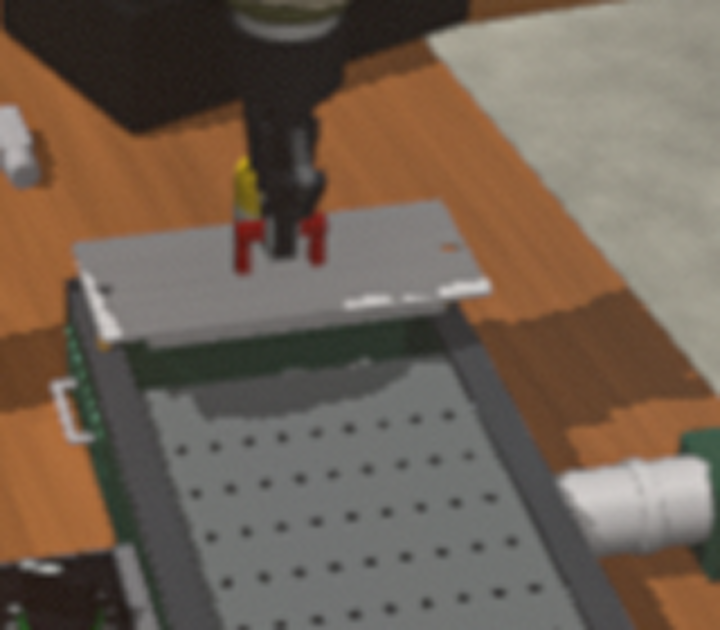

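View pics/w9.png

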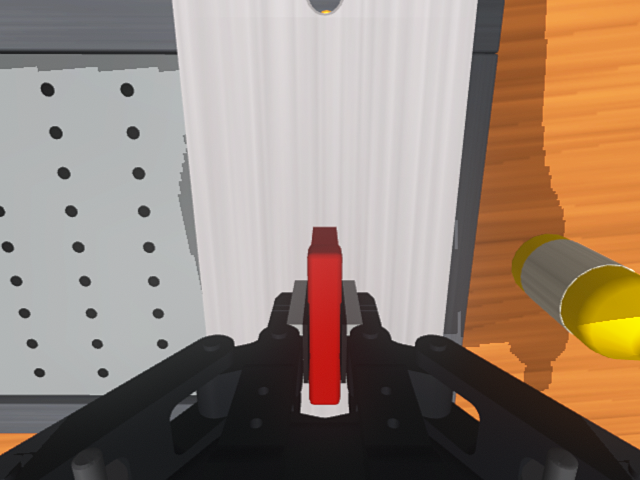

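View pics/t9.png

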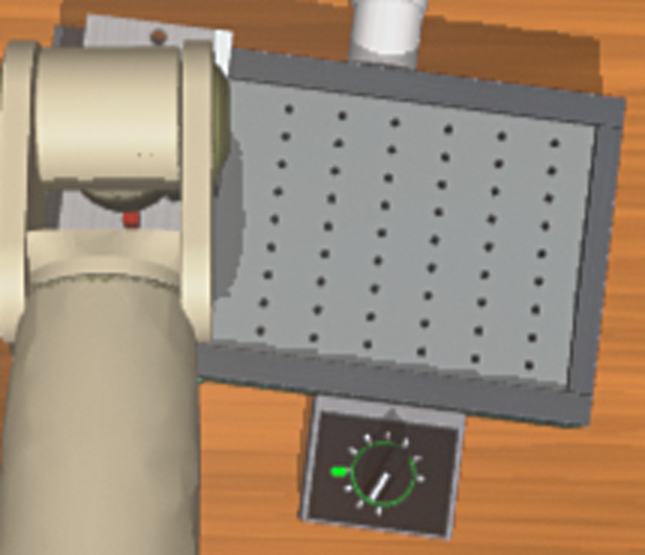

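```bash
python3 - <<'E'
from h import *
p=np.array([.6368,.1347])
go(p[0],p[1],.128,v=.1); st("pre")
print(go(p[0],p[1],.1045,v=.03,guard=6)); env.hold(.2); st("dn")
f=eyes.grab_frame("wrist"); save(f,"w10.png")
f=eyes.grab_frame("side"); save(f,"s10.png",(270,160,430,300),4.5)
E
```

```text
pre t=41.9 [0.6366 0.1347 0.1277] F [-0.1055  0.2063 -1.482 ] gap 0.122
True
dn t=42.8 [0.6366 0.1347 0.1058] F [-0.251  -0.9669  5.3584] gap 0.127
```

View pics/s10.png

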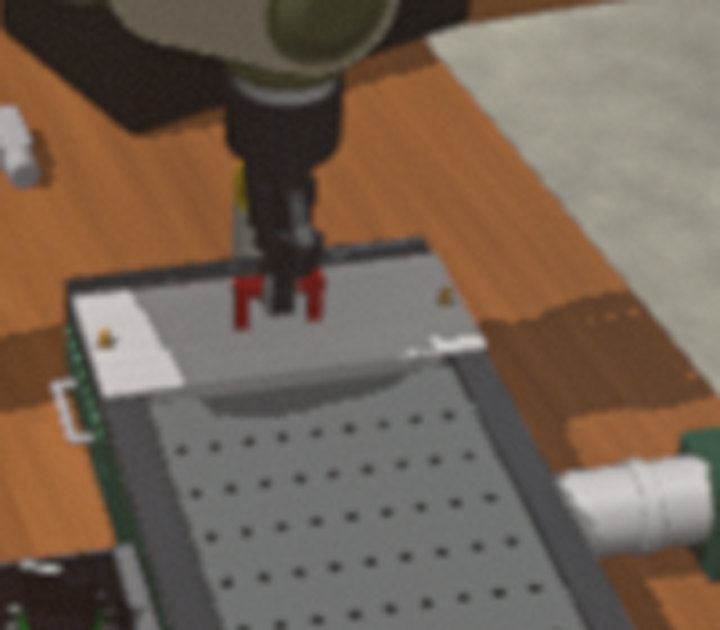

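View pics/w10.png

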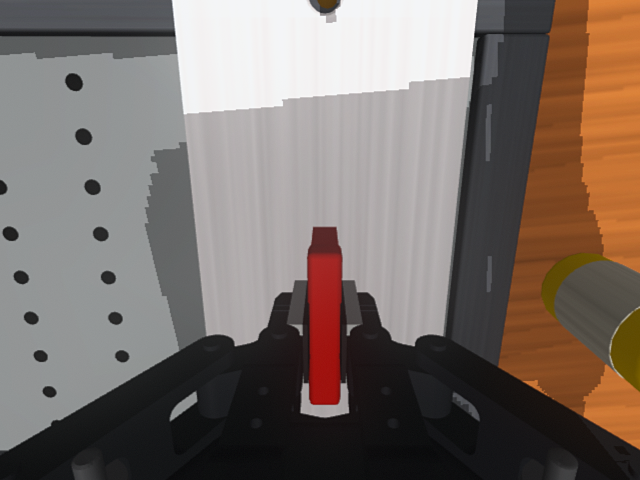

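```bash
python3 - <<'E'
from h import *
env.release(); st("rel")
s=monitor.sense()["position"]
go(s[0],s[1],.2,v=.25)
c=t2w(-.18,-.1)
env.reach([c[0],c[1],.2],down(J)); env.hold(.2); st("dial")
f=eyes.grab_frame("wrist"); save(f,"w11.png"); np.save("pics/w11.npy",f,allow_pickle=True)
save(f,"w11c.png",(200,130,430,320),3.4)
E
```

```text
rel t=43.6 [0.636  0.1347 0.1048] F [-0.3507  0.6527  0.1094] gap 1.000
dial t=45.4 [ 0.4367 -0.061   0.1998] F [-0.0649  0.0587 -0.5184] gap 0.997
```

View pics/w11.png

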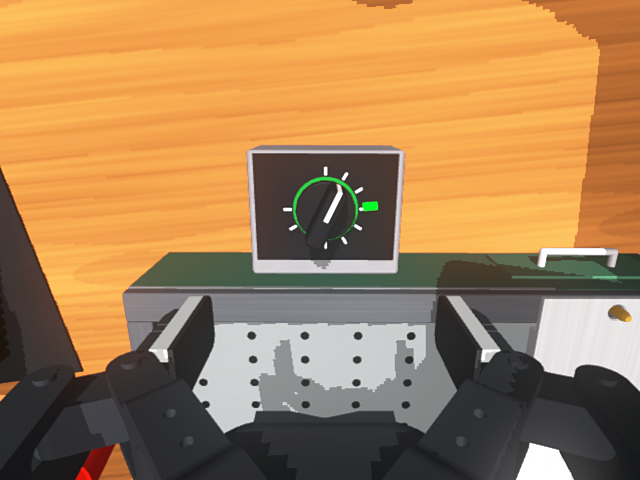

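View pics/w11c.png

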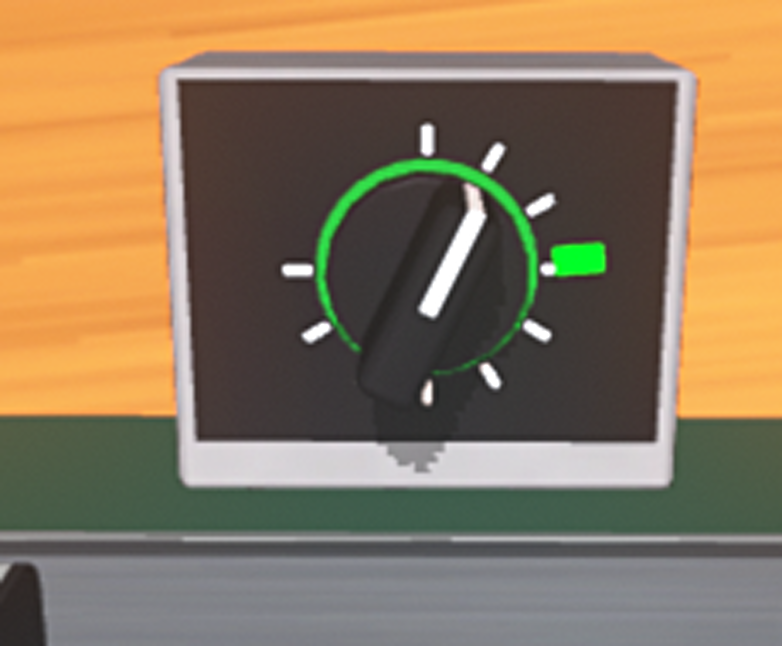

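```bash
python3 - <<'E'
from h import *
f=np.load("pics/w11.npy",allow_pickle=True).item()
U=lambda x,y:(np.array([x,y])+.5)/3.4-.5+np.array([200,130])
z=.0555
T=[w2t(cast(f,U(*p),z)[0]) for p in [(427,139),(298,270),(548,270),(315,332),(494,157),(541,206),(537,331)]]
m=w2t(cast(f,U(579,259),.056)[0])
T=np.array(T)
A=np.c_[2*T,np.ones(len(T))];sol=np.linalg.lstsq(A,(T**2).sum(1),rcond=None)[0];c=sol[:2];print("ring c",c,"r",np.sqrt(sol[2]+c@c),"res",np.linalg.norm(T-c,axis=1))
ang=lambda d: np.arctan2(d[1],-d[0])  # clockwise from -x toward +y
for t in T: print("tick",ang(t-c))
print("mark",m,np.linalg.norm(m-c),ang(m-c))
a=w2t(cast(f,U(428,312),.093)[0]);b=w2t(cast(f,U(479,213),.093)[0]);print("ptr",a,b,ang(b-a),"b from c",np.linalg.norm(b-c), np.linalg.norm(a-c))
box=np.array([w2t(cast(f,U(*p),.055)[0]) for p in [(163,72),(692,73),(672,487),(183,487)]]);print(box,box.mean(0))
print("world c",t2w(*c), t2w(-.18,-.1))
g=cv2.inRange(cv2.cvtColor(f["frame"],cv2.COLOR_RGB2HSV),(50,180,200),(70,255,255))
for bb in blobs(g,40): print(bb,[ang(w2t(cast(f,bb[0],.056)[0])-c)])
E
```

```text
ring c [-0.1848 -0.0996] r 0.029428584755292357 res [0.0294 0.0291 0.0282 0.0297 0.0297 0.0299 0.03  ]
tick 0.014277951556180982
tick -1.5881583143347477
tick 1.586127275966347
tick -2.1106053779318588
tick 0.5437462375896298
tick 1.0680592952362777
tick 2.0926094015119583
mark [-0.1871 -0.0645] 0.03517929027456094 1.5062255523336128
ptr [-0.1847 -0.099 ] [-0.2048 -0.0891] 0.4592372171391607 b from c 0.02263943459184383 0.0006187084426547887
[[-0.2287 -0.1571]
 [-0.2287 -0.0411]
 [-0.1306 -0.0399]
 [-0.1304 -0.1579]] [-0.1796 -0.099 ]
world c [ 0.4314 -0.0605] [ 0.4362 -0.0613]
(array([323.2342, 189.5495]), np.int32(222)) [np.float64(-0.07229963583412995)]
(array([369.9355, 205.8145]), np.int32(124)) [np.float64(1.5060142924100715)]
```

```bash
python3 - <<'E'
from h import *
c=t2w(-.1848,-.0996)
y0=YAW+np.pi-.459-np.pi/2; y1=YAW+np.pi-1.505-np.pi/2
print(kinematics.ik([c[0],c[1],.067],down(y0)),kinematics.ik([c[0],c[1],.067],down(y1)))
env.reach([c[0],c[1],.13],down(y0))
go(c[0],c[1],.0675,v=.08,guard=10); env.hold(.1); st("dn")
env.close_gripper(30); st("closed")
f=eyes.grab_frame("wrist"); save(f,"w12.png")
q=kinematics.ik([c[0],c[1],.0675],down(y1)); print(monitor.sense()["joints"],q)
q0=monitor.sense()["joints"]
mid=(q0+q)/2
for k in (.33,.67,1): env.set_joints(q0+(q-q0)*k)
env.hold(.2); s=st("turned"); print(s["joints"]-q, s["ft_torque"])
f=eyes.grab_frame("wrist"); save(f,"w13.png")
E
```

```text
[-0.4095  0.3431  1.951  -0.      0.8475 -1.4218] [-0.4095  0.3431  1.951  -0.      0.8475 -0.3758]
dn t=47.0 [ 0.4317 -0.0605  0.068 ] F [-0.7157  0.2048 -0.3912] gap 1.003
closed t=47.6 [ 0.4317 -0.0601  0.0677] F [1.9133 4.4176 1.5692] gap 0.159
[-0.4089  0.342   1.9502  0.0012  0.8489 -1.4217] [-0.4095  0.3422  1.9506 -0.      0.8489 -0.3758]
turned t=49.2 [ 0.4315 -0.0601  0.0676] F [0.3318 6.1138 5.1029] gap 0.157
[ 0.0004 -0.0003 -0.0001  0.0008  0.0004 -0.0041] [ 1.0288 -0.0119 -0.0471]
```

View pics/w12.png

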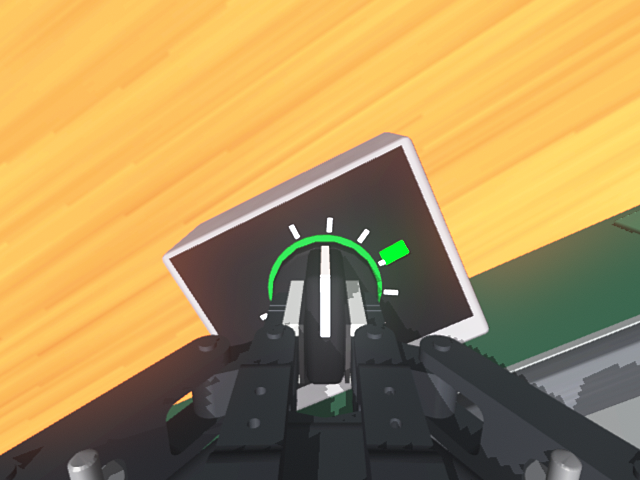

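View pics/w13.png

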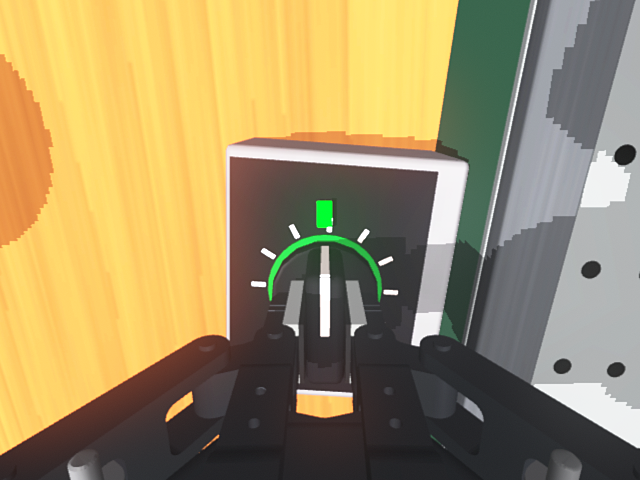

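```bash
python3 - <<'E'
from h import *
env.release(); s=st("rel")["position"]
go(s[0],s[1],.2,v=.15); env.hold(.1); st()
f=eyes.grab_frame("wrist"); np.save("pics/w14.npy",f,allow_pickle=True)
save(f,"w14c.png",(200,130,430,320),3.4)
env.reach([.25,-.25,.3],down(-.034)); st()
f=eyes.grab_frame("top"); save(f,"t14.png");save(f,"t14c.png",(235,130,450,315),3.6)
f=eyes.grab_frame("side"); save(f,"s14.png")
E
```

```text
rel t=49.9 [ 0.4314 -0.0605  0.0675] F [0.0645 0.0693 0.1221] gap 0.999
 t=51.0 [ 0.4311 -0.0603  0.1992] F [ 0.3593  0.1086 -0.6497] gap 0.999
 t=52.2 [ 0.2504 -0.2496  0.2996] F [ 0.9013 -0.245  -1.1723] gap 1.002
```

View pics/w14c.png

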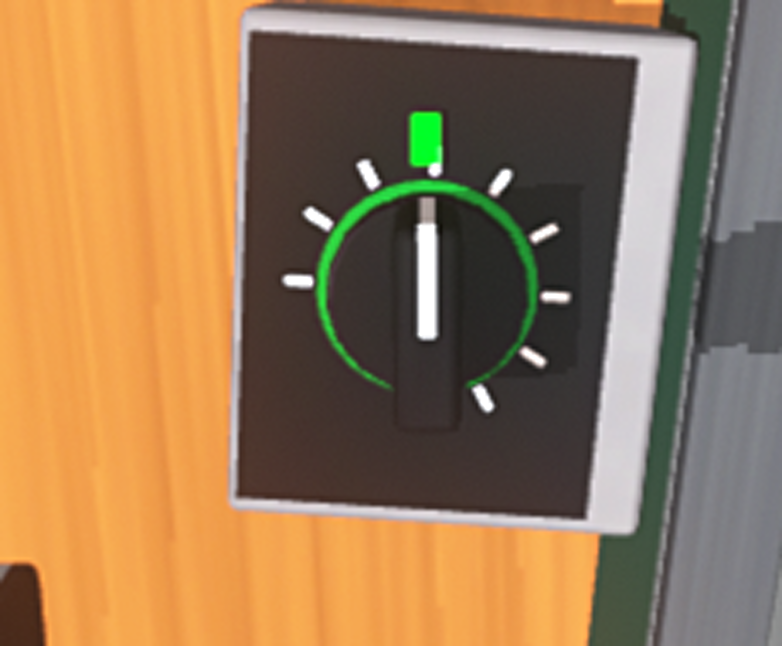

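View pics/t14.png

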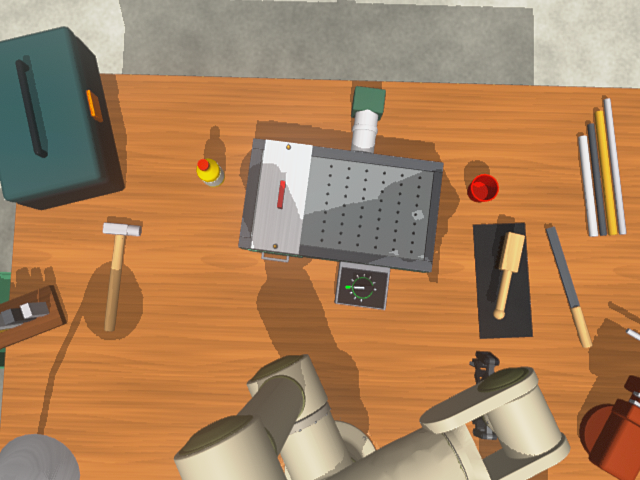

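View pics/t14c.png

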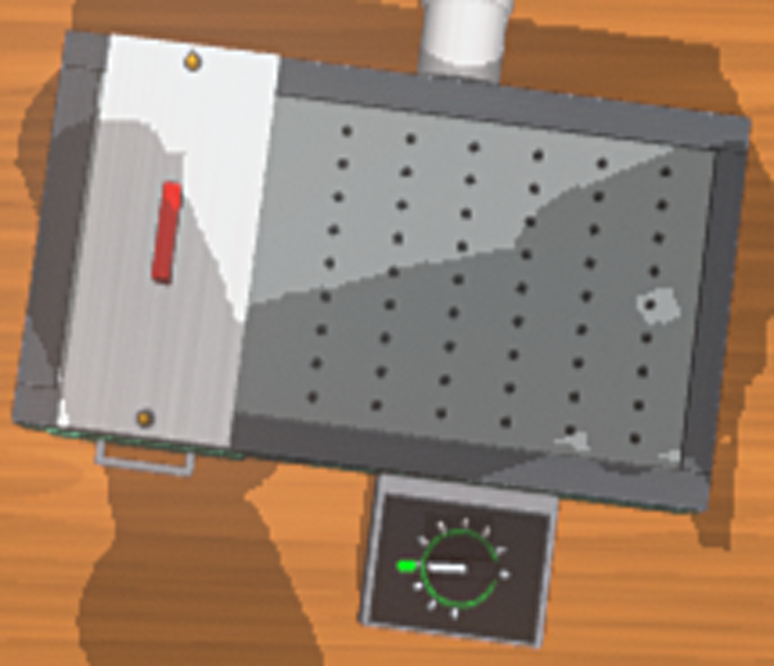

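View pics/s14.png

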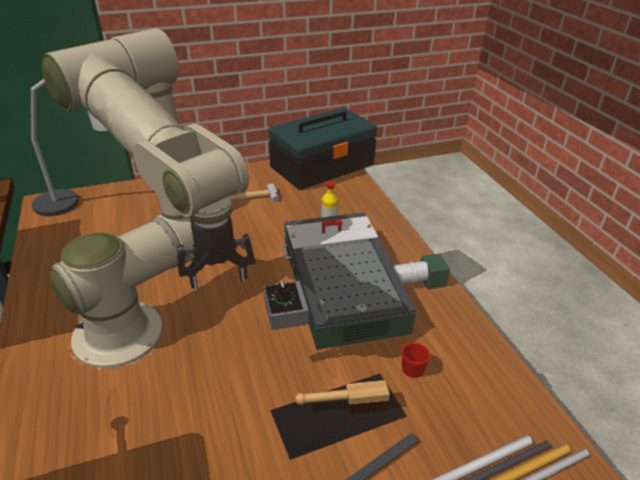

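```bash
python3 - <<'E'
from h import *
st(); job.hand_in(); print("done")
E
```

```text
t=52.3 [ 0.2506 -0.2495  0.2995] F [-0.493   0.8492  0.04  ] gap 0.999
the job is handed in; nothing more can be done
done
```

The job is finished and handed in at 52 s of the 184 s allowed, with every step done in the order asked.

- **Cover off:** I lifted it by its handle and laid it on the bench between the table's end and the hammer.
- **Sweeping:** Eight off-cuts were present. Three sweeps with the brush put all eight in the opening. The gripper tips stayed about 35 mm above the table top, clear of the off-cuts.
- **Brush:** It stands bristles down at its old place on the mat.
- **Cover back:** It is seated on the pins. Both pin tips show through the holes, and on contact the gripper was at the pick-up height.
- **Dial:** I turned it about 1.05 rad clockwise after seating the cover. In the wrist picture the pointer and the green mark line up to within about one pixel.

**Last checks:** The final top and side pictures show a clear table top, the cover flat, and the tub, bottle and hammer where they were. A few bright patches on the steel are sunlight passing the arm. One off-cut shifted a little inside the opening, which may have been the expected knock, and it stayed in. I noticed no grip slackening, and no check failed. The only disagreement was the dial's axis, found about 5 mm from the control box's centre; I used the measured axis.

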